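Load and close the hand press

ROBOT

A 7-joint arm with a two-finger parallel gripper is mounted at the origin on the work surface. World frame = base frame: x ahead of the robot, y to its left, z up, the work surface at z = 0. Lengths are in m, angles in rad, forces in N, time in s.
With the tool pointing down it reaches from about 0.425 to 0.925 m from the base axis. Payload 6.8 kg.
Tool frame: the origin (TCP) lies on the centre line of the jaws, within the pads' length; the fingertips stand r.tip_reach ahead of it and the grasp point (between the pads) lies 3 mm ahead of it (r.tip_reach is the distance from the TCP to the fingertips, in m); z points along the fingers, y is the line along which they close (so a half turn about z gives the same grasp; the last joint's range is limited). The gripper opens to 88 mm and grips with 3 to 60 N. Pads are 20 mm wide; open, the fingers measure 115 mm over their backs; the gripper's body (75 mm by 178 mm) begins 61 mm behind the grasp point.
Start: joints at [-1.223, 0.477, 0.022, 1.555, -0.011, 1.109, -0.083], TCP at [0.297, 0.606, 0.245] pointing down, gripper open.
Joint ranges: [-2.96, 2.96], [-0.34, 2.1], [-1.41, 1.46], [0.24, 2.44], [-1.37, 4.51], [0.17, 1.92], [-2.96, 2.96]. Speed limits (rad/s): [2.39, 2.39, 3.14, 3.14, 3.14, 3.14, 3.14].

INTERFACE

Orientations are given as a 3x3 rotation matrix whose columns are the frame's x, y, z axes.
In Python, from bench import monitor, optics, workorder, r gives the robot as it stands.
- The arm moves only by the tool drive_tool, never from a script. Its argument "commands" is a list of rows, each a list of 7 numbers: the shift along the tool's x, y, z as a fraction of full scale, then the turn, a rotation vector about the tool's x, y, z as a fraction of full scale, then the opening, from 0 (shut) to 1 (fully open). In form: [[x, y, z, ax, ay, az, grip], ...]. A call has 1 to 10 rows; each row is the pose to reach, as a shift and turn from the pose commanded when the call began, along the tool's axes at that moment; what a row does not reach only later rows make up. Full scale, the value 1, is 20 cm for a shift and 45 degrees for a turn. A row lasts 1/10 s, in which the tool goes at most 50 mm and 8.59 degrees, less where a joint would pass 70% of its speed; a pose out of reach is approached as far as the arm can. A call with a number of a shift or a turn outside -1 to 1 is refused whole. A call with a gripper value outside its range is refused whole. The fingers move at their own pace and stop on an object; "force" is the grip in N (left out, the last holds). Time passes only in rows, so rows that repeat a pose let the fingers close. It gives the time, the measured TCP pose, the force, the opening and the grip force at its end, in the units of the state.
- monitor.read_state(): the state, without advancing time (a new reading comes with each control period).
- optics.capture(name): name is "scene" or "top"; returns a dict with "frame" (480x640x3 uint8, red, green, blue), "fx", "fy", "cx", "cy" (pixels), "view" (4x4, takes a point from world to camera coordinates). Camera axes: x right, y down, z forward; pixel columns grow to the right and rows downward; lengths in m; the calibration is good to about 2 mm. A picture is of the moment at which its call begins. There is no depth.
- workorder.finish_job(): hands the job in; it is judged then, once.
The state is a dict: "clock": time; "joint_pos": joint angles; "joint_velocities": joint speeds; "effort": joint torques, N m; "eef_pos": TCP position; "tool_rot": TCP orientation; "ft_force": force on the tool from outside, world axes, zero at the start; "moment": the same for the moment, N m; "grip_width": finger opening in m; "gripper_force": force on a finger pad.
Only numpy, scipy, OpenCV 4.12 (cv2) and the standard library are available. Lean on these libraries where they do the work, as an engineer would, in place of code of your own. Each camera call takes 0.05 s, during which the arm holds its last target. There are 200 camera calls.

TASK

Load and close the small hand press: lay the single loose white blank flat in the recess of the pulled-out tray, then push the tray fully home under the press. Next fit the loose crank's square hole over the square spindle end on top so that the hub sits fully down on its collar, and last push the crank round clockwise, seen from above, until it stops. Leave the mug, the plastic tub and the roll of tape where they are.

Things in the scene. Friction and masses are not known exactly. Their poses are not given: they have to be found in the camera images.
- press_top (a point): Top of the press's crosshead on the spindle axis, 105 mm above the table. Fixed cream frame: base 180 (x) x 200 (y) x 15 mm high, centred under this point; two columns at y = +-82 mm; over them a crosshead 56 (x) x 186 (y) mm, from 75 to 105 mm high. Axes are the press's: x points to its back, -x is the front, from which the tray comes out; z up.
- tray (a joint): How far the sliding tray is pulled out to the press's front (m): 0 fully home under the crosshead, at most 0.11. It starts pulled out. About 2 N of friction; it stays where left.
- recess (a point): Centre of the floor of the tray's shallow rectangular recess; axes as the press. Moves with the tray; its height is 29 mm; with the tray home it lies under the spindle axis. The recess is 90 mm long (x) x 50 mm wide (y), 5 mm deep, its rims cut away over the middle 54 mm of both long sides for fingers. Tray: 110 x 100 mm.
- tray_front (a point): Centre of the outer face of the tray's upright aluminium front plate, 63 mm in front of the recess centre, to be pushed along the press's +x. The plate is 76 mm wide (y), 8 mm thick, from 17 to 57 mm above the table.
- spindle (a joint): Angle of the spindle (rad), growing clockwise seen from above; starts between 0 and 0.6, end stop at 1.9 (the platen, whose pad hangs 46 mm above the table at 0, is then closed on the blank). Needs about 0.15 N m; stays where left.
- shaft (a point): Centre of the foot of the spindle's square end, on its collar, 115 mm above the table; turns with the spindle. x and y are square to the flats of the 16 x 16 mm shaft, which stands up 28 mm (22 mm straight, then 6 mm tapering to 10 mm square). A seated crank's origin lies here; any of the four quarter turns fits.
- crank: Loose dark steel crank, 0.3 kg, pin up. Origin: centre of the underside of its square hub, 40 x 40 mm and 22 mm high, with a 17.6 mm square through bore, sides along x and y; behind it a 30 mm wide counterweight to x = +46 mm. An arm 18 mm wide and 8 mm high runs to x = -84 mm; on it, at x = -72 mm, stands the round black hand pin, 18 mm across, from 8 to 58 mm above the underside. z up.
- blank: Loose white flat blank 78 (x) x 40 (y) x 8 (z) mm, lying flat, 30 g; origin at the centre of its underside. Either way round will do. (The stack of blanks at the table's side is only stock.)
- mug: White mug, 80 mm wide, 92 mm high, handle to its +y; origin centre of the underside. Bystander.
- tub: Clear plastic tub 130 x 110 x 55 mm with coasters in it; origin centre of the underside. Bystander.
- tape: Roll of tape lying flat, 72 mm wide, 25 mm high; origin centre of the underside. Bystander.
There are look-alikes about, which are no part of the job. Of the things shaped like the blank, the white one is meant.

How it is judged:
On the way, in this order (a step that is already met when the one before it is completed fails the run):
1. the blank lies flat in the recess while the tray is still pulled out (horizontal distance between blank and recess below 0.009 m and z of blank in the frame of recess between -0.003 and 0.002 m and angle between blank's own z axis and vertical below 0.05 rad and angle between the x axis of blank and the x axis of recess, either way round below 0.2 rad and value of joint tray above 0.05 m), for 0.2 s.
2. the tray is pushed home with the blank in its recess (horizontal distance between blank and recess below 0.009 m and z of blank in the frame of recess between -0.003 and 0.002 m and angle between blank's own z axis and vertical below 0.05 rad and angle between the x axis of blank and the x axis of recess, either way round below 0.2 rad and value of joint tray below 0.004 m), for 0.2 s.
3. the crank sits fully down on the square spindle, the spindle not yet wound to its stop (horizontal distance between crank and shaft below 0.003 m and z of crank in the frame of shaft below 0.003 m and angle between crank's own z axis and vertical below 0.06 rad and (angle between the x axis of crank and the x axis of shaft, either way round below 0.2 rad or angle between the x axis of crank and the y axis of shaft, either way round below 0.2 rad) and value of joint spindle below 1.6 rad), for 0.2 s.
4. the crank has turned the spindle clockwise to its stop (horizontal distance between crank and shaft below 0.003 m and z of crank in the frame of shaft below 0.003 m and angle between crank's own z axis and vertical below 0.06 rad and (angle between the x axis of crank and the x axis of shaft, either way round below 0.2 rad or angle between the x axis of crank and the y axis of shaft, either way round below 0.2 rad) and value of joint spindle above 1.75 rad), for 0.2 s.
At the end, for the whole second after the job is handed in: Blank flat in the recess (within 9 mm of centre, 0.2 rad, 2 mm of its floor); tray under 4 mm open; crank seated (hub within 3 mm of the axis and of the collar, upright within 0.06 rad); spindle wound past 1.75 rad; crank and blank at rest (all of step 2 and all of step 4 and linear speed of each of crank, blank below 0.01 m/s and angular speed of crank below 0.1 rad/s); the robot touches nothing.
It fails at once if the mug is shifted more than 30 mm or tipped (distance of mug from where it was at the start of the episode above 0.03 m or angle between mug's own z axis and vertical above 0.35 rad).
It fails at once if the tub is shifted more than 30 mm or tipped (distance of tub from where it was at the start of the episode above 0.03 m or angle between tub's own z axis and vertical above 0.35 rad).
It fails at once if the tape is shifted more than 30 mm or tipped (distance of tape from where it was at the start of the episode above 0.03 m or angle between tape's own z axis and vertical above 0.35 rad).
It also fails if it takes over 72 s, if anything falls off the work surface, if the arm or the gripper's body presses on something with over 40 N, if the wrist force passes 120 N, or if a joint passes its speed limit or range.

## Working session

There is one attempt and no reset: what is moved stays moved. The work goes in short steps, Python scripts to look and compute and a tool call to move; the robot and the scene stay as the last step left them, time stands still between calls to the robot, and variables do not carry over. Pictures are saved under pics/ and viewed, at most 10 in all, crops included, and the job is handed in when it is done.

Besides the shell and the picture viewer there is one more tool, called after "Emit:" as a command line: name --pt "numbers of a row" for each row, then --argument value for the rest. drive_tool: Moves the arm, as the interface text tells. Shift numbers are shares of 20 cm and turn numbers shares of 45 degrees, none past 1 either way. Its arguments: {"type":"object","properties":{"commands":{"type":"array"},"force":{"type":"number"}},"required":["commands"]}

```bash
ls; mkdir -p pics
python3 - <<'E'
from bench import monitor, optics, r
import cv2,numpy as np
s=monitor.read_state()
print(s['clock'],s['eef_pos'],np.round(s['tool_rot'],3),r.tip_reach,s['grip_width'])
for n in("scene","top"):
    c=optics.capture(n); cv2.imwrite(f"pics/{n}0.png",c["frame"][:,:,::-1]); print(n,c['fx'],c['fy'],c['cx'],c['cy'],np.round(c['view'],4).tolist())
E
```

```text
pics
0.0 [0.29689789 0.60559124 0.24369415] [[-0.898  0.44  -0.001]
 [ 0.44   0.898 -0.002]
 [-0.    -0.002 -1.   ]] 0.022 0.08806708791406365
scene 561.1760856317882 561.1760856317882 311.30728630058366 234.87550457267017 [[0.8857, 0.4639, -0.017, -0.3952], [0.2663, -0.5379, -0.7998, -0.056], [-0.3802, 0.7039, -0.6, 1.4881], [0.0, 0.0, 0.0, 1.0]]
top 440.3241400338326 440.3241400338326 316.15077559870076 240.24079886977597 [[0.0193, -0.9998, 0.0055, -0.0319], [-0.9923, -0.0199, -0.122, 0.4975], [0.1221, -0.0031, -0.9925, 0.9805], [0.0, 0.0, 0.0, 1.0]]
```

View pics/top0.png

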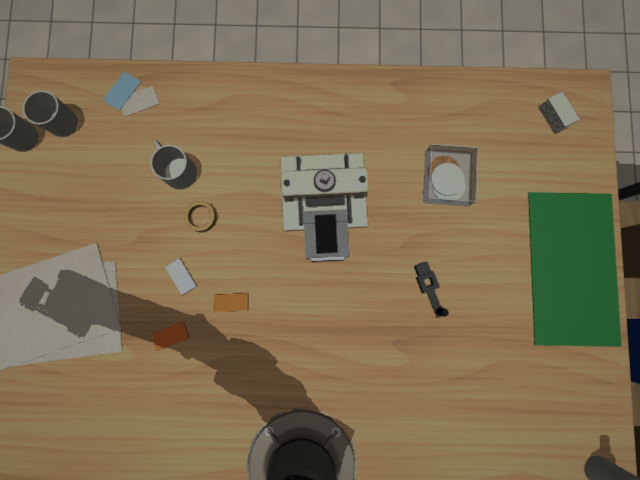

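View pics/scene0.png

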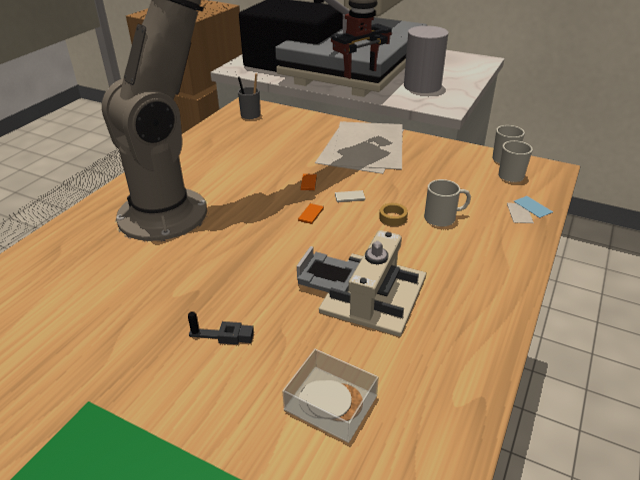

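The top view shows these blank-like things: white at (181,276), orange at (231,302), red at (171,335), the stock stack at (559,112) and pale/blue cards at (140,100). The white one at (181,276) fits, being single, white and about the right size. The crank hub is at (427,281) with its pin at (441,311), the tray recess at (326,234) and the spindle at (324,180).

```bash
cat > h.py <<'E'
import numpy as np,cv2
from bench import monitor,optics,r
def ray(c,uv,z):
    V=np.array(c['view']);R=V[:3,:3];t=V[:3,3];o=-R.T@t
    d=R.T@np.array([(uv[0]-c['cx'])/c['fx'],(uv[1]-c['cy'])/c['fy'],1]);return o+d*(z-o[2])/d[2]
def proj(c,p):
    V=np.array(c['view']);q=V[:3,:3]@np.array(p)+V[:3,3];return np.array([c['fx']*q[0]/q[2]+c['cx'],c['fy']*q[1]/q[2]+c['cy']])
def blob(c,mask,box,z,name=''):
    x0,y0,x1,y1=box;m=np.zeros_like(mask,np.uint8);m[y0:y1,x0:x1]=mask[y0:y1,x0:x1]
    cs,_=cv2.findContours(m,cv2.RETR_EXTERNAL,cv2.CHAIN_APPROX_NONE);k=max(cs,key=cv2.contourArea)[:,0]
    P=np.array([ray(c,p,z)[:2] for p in k]);rc=cv2.minAreaRect((P*1000).astype(np.float32))
    b=cv2.boxPoints(rc);e=[b[1]-b[0],b[2]-b[1]];L=max(e,key=np.linalg.norm)
    print(name,'c',np.round(rc[0],1),'size',np.round(rc[1],1),'long-axis deg',round(np.degrees(np.arctan2(L[1],L[0])),1),'px',k.mean(0).round(1));return rc,k
E
python3 - <<'E'
from h import *
T=optics.capture('top');S=optics.capture('scene')
hv=cv2.cvtColor(T['frame'],cv2.COLOR_RGB2HSV);h,s,v=[hv[...,i].astype(int) for i in range(3)]
blob(T,(s<40)&(v>130),(160,250,205,300),.008,'blank')
blob(T,(v<90)&(s<110),(405,255,460,325),.011,'crank')
blob(T,(v<50),(310,205,345,258),.029,'recess')
blob(T,(s<70)&(v>150),(270,145,380,235),.015,'base')
hs=cv2.cvtColor(S['frame'],cv2.COLOR_RGB2HSV)
def crop(c,x,y,w,h,k): return cv2.resize(c['frame'][y:y+h,x:x+w,::-1],None,fx=k,fy=k,interpolation=cv2.INTER_CUBIC)
a=np.hstack([crop(T,275,145,100,120,4),crop(S,290,220,100,120,4)])
cv2.imwrite('pics/a.png',a)
b=np.hstack([crop(T,150,250,100,100,4),crop(T,400,240,100,100,4)]);cv2.imwrite('pics/b.png',b)
E
```

```text
blank c [410.9 292.1] size [76.7 39.1] long-axis deg 33.5 px [180. 276.]
crank c [ 390.2 -288.1] size [131.7  44. ] long-axis deg 21.3 px [430.3 289.9]
recess c [514.9 -43.3] size [88.2 47.3] long-axis deg 3.6 px [325.6 233.2]
base c [638.   16.3] size [54.1 91.9] long-axis deg -86.0 px [298.2 182.7]
```

View pics/a.png

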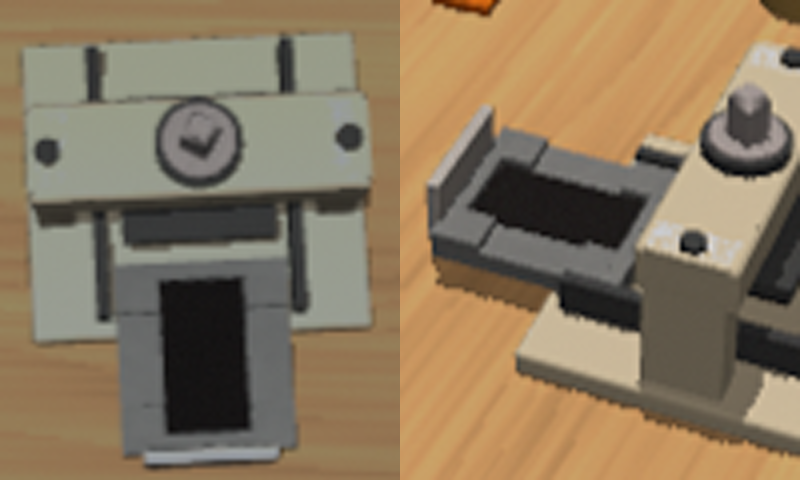

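View pics/b.png

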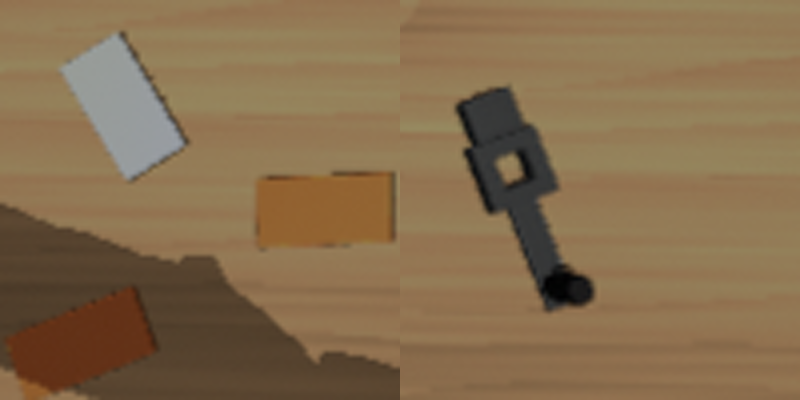

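The crop confirms the single white blank at top-view pixel (181,276), with orange and red look-alikes next to it. The crank's hub and bore are at (428,282) and its pin points toward the robot. The recess measures 88x47 mm, which fits the given 90x50.

```bash
cat >> h.py <<'E'
from scipy.spatial.transform import Rotation as Ro
def goto(x,y,z,yaw):
    """row to bring TCP to x,y,z pointing down with tool y at yaw (deg)"""
    s=monitor.read_state();R=np.array(s['tool_rot']);a=np.radians(yaw)
    Y=np.array([np.cos(a),np.sin(a),0]);Z=np.array([0,0,-1.]);G=np.c_[np.cross(Y,Z),Y,Z]
    d=R.T@(np.array([x,y,z])-s['eef_pos'])/.2;w=Ro.from_matrix(R.T@G).as_rotvec()/np.radians(45)
    cy=np.degrees(np.arctan2(R[1,1],R[0,1]))
    print('row',np.round(d,3).tolist(),np.round(w,3).tolist(),'| t',round(s['clock'],2),'p',np.round(s['eef_pos'],4),'yaw',round(cy,1),'F',np.round(s['ft_force'],1),'M',np.round(s['moment'],2),'g',round(s['grip_width'],4),round(float(s['gripper_force']),1))
E
python3 - <<'E'
from h import *
goto(.411,.292,.10,123.5); goto(.354,.45,.17,94)
E
```

```text
row [-1.202, -1.157, 0.722] [-0.001, -0.001, -1.325] | t 0.2 p [0.297  0.6058 0.2441] yaw 63.9 F [0.  0.1 0.3] M [-0.01  0.02 -0.01] g 0.0878 0.0
row [-0.599, -0.574, 0.371] [-0.001, -0.0, -0.669] | t 0.2 p [0.297  0.6058 0.2441] yaw 63.9 F [0.  0.1 0.3] M [-0.01  0.02 -0.01] g 0.0878 0.0
```

Emit:
drive_tool --pt "-0.6 -0.574 0.37 0 0 -0.67 1" --pt "-0.6 -0.574 0.37 0 0 -0.67 1" --pt "-0.6 -0.574 0.37 0 0 -0.67 1" --pt "-0.6 -0.574 0.37 0 0 -0.67 1" --pt "-0.6 -0.574 0.37 0 0 -0.67 1" --force 20

```text
clock: 0.7
eef_pos: [0.3563, 0.444, 0.1686]
tool_rot: [[-0.998, -0.066, -0.001], [-0.066, 0.998, -0.006], [0.002, -0.006, -1.0]]
ft_force: [0.5, -0.2, 0.7]
grip_width: 0.0875
gripper_force: 0.0
```

```bash
python3 -c "
from h import *
goto(.411,.292,.08,123.5)"
```

```text
row [-0.224, -0.774, 0.447] [-0.007, -0.004, -0.661] | t 0.7 p [0.3563 0.444  0.1686] yaw 93.8 F [ 0.5 -0.2  0.7] M [ 0.03 -0.    0.02] g 0.0875 0.0
```

Emit:
drive_tool --pt "-0.224 -0.774 0.447 0 0 -0.66 1" --pt "-0.224 -0.774 0.447 0 0 -0.66 1" --pt "-0.224 -0.774 0.447 0 0 -0.66 1" --pt "-0.224 -0.774 0.447 0 0 -0.66 1" --pt "-0.224 -0.774 0.447 0 0 -0.66 1" --pt "-0.224 -0.774 0.447 0 0 -0.66 1" --pt "-0.224 -0.774 0.447 0 0 -0.66 1"

```text
clock: 1.4
eef_pos: [0.4099, 0.3014, 0.0821]
tool_rot: [[-0.831, -0.556, 0.001], [-0.556, 0.831, 0.002], [-0.002, 0.001, -1.0]]
ft_force: [0.5, -1.2, 0.0]
grip_width: 0.0879
gripper_force: 0.0
```

```bash
python3 -c "
from h import *
goto(.411,.292,.025,123.5)"
```

```text
row [0.022, -0.042, 0.285] [0.002, 0.003, 0.006] | t 1.4 p [0.4099 0.3014 0.0821] yaw 123.8 F [ 0.5 -1.2  0. ] M [ 0.03  0.06 -0.04] g 0.0879 0.0
```

Emit:
drive_tool --pt "0 0 0 0 0 0 1" --pt "0 0 0.14 0 0 0 1" --pt "0 0 0.2 0 0 0 1" --pt "0 0 0.275 0 0 0 1" --pt "0 0 0.275 0 0 0 1" --pt "0 0 0.275 0 0 0 1"

```text
clock: 2.0
eef_pos: [0.4096, 0.2994, 0.0264]
tool_rot: [[-0.831, -0.556, -0.0], [-0.556, 0.831, -0.0], [0.0, 0.0, -1.0]]
ft_force: [0.1, -0.7, -0.4]
grip_width: 0.0877
gripper_force: 0.0
```

```bash
python3 -c "
from h import *
goto(.411,.292,.025,123.5)"
```

```text
row [0.015, -0.035, 0.007] [0.0, -0.001, 0.006] | t 2.0 p [0.4096 0.2994 0.0264] yaw 123.8 F [ 0.1 -0.7 -0.4] M [ 0.03 -0.    0.01] g 0.0877 0.0
```

Emit:
drive_tool --pt "0.015 -0.035 0.01 0 0 0 1" --pt "0.015 -0.035 0.01 0 0 0 1" --pt "0.015 -0.035 0.01 0 0 0 0.3" --pt "0.015 -0.035 0.01 0 0 0 0.3" --pt "0.015 -0.035 0.01 0 0 0 0.3" --pt "0.015 -0.035 0.01 0 0 0 0.3" --pt "0.015 -0.035 0.01 0 0 0 0.3" --pt "0.015 -0.035 0.01 0 0 0 0.3" --force 15

```text
clock: 2.8
eef_pos: [0.4113, 0.2915, 0.0242]
tool_rot: [[-0.832, -0.555, -0.0], [-0.555, 0.832, 0.0], [0.0, 0.0, -1.0]]
ft_force: [-0.3, 0.5, -0.3]
grip_width: 0.0436
gripper_force: 0.0
```

```bash
python3 -c "
from h import *
goto(.411,.292,.15,123.5)"
```

```text
row [-0.0, 0.003, -0.629] [0.0, -0.0, 0.005] | t 2.8 p [0.4113 0.2915 0.0242] yaw 123.7 F [-0.3  0.5 -0.3] M [ 0.07 -0.01 -0.02] g 0.0436 0.0
```

Emit:
drive_tool --pt "0 0 0 0 0 0 0.2" --pt "0 0 0 0 0 0 0.2" --pt "0 0 0 0 0 0 0.2" --pt "0 0 0 0 0 0 0.2" --pt "0 0 -0.3 0 0 0 0.2" --pt "0 0 -0.6 0 0 0 0.2" --pt "0 0 -0.6 0 0 0 0.2" --pt "0 0 -0.6 0 0 0 0.2" --pt "0 0 -0.6 0 0 0 0.2" --pt "0 0 -0.6 0 0 0 0.2"

```text
clock: 3.8
eef_pos: [0.4105, 0.2907, 0.1429]
tool_rot: [[-0.832, -0.555, -0.002], [-0.555, 0.832, -0.002], [0.003, -0.0, -1.0]]
ft_force: [0.5, 0.9, -0.3]
grip_width: 0.0396
gripper_force: 15.0
```

Run:
```python
from h import *
goto(.515,-.0433,.12,93.6)
T=optics.capture('top');S=optics.capture('scene')
def crop(c,x,y,w,h,k): return cv2.resize(c['frame'][y:y+h,x:x+w,::-1],None,fx=k,fy=k,interpolation=cv2.INTER_CUBIC)
a=np.hstack([crop(T,300,156,50,50,8),crop(S,352,227,50,50,8)]);cv2.imwrite('pics/c.png',a)
```

```text
row [0.493, -1.679, 0.116] [-0.001, -0.003, 0.67] | t 3.8 p [0.4105 0.2907 0.1429] yaw 123.7 F [ 0.5  0.9 -0.3] M [ 0.07 -0.   -0.01] g 0.0396 15.0
```

View pics/c.png

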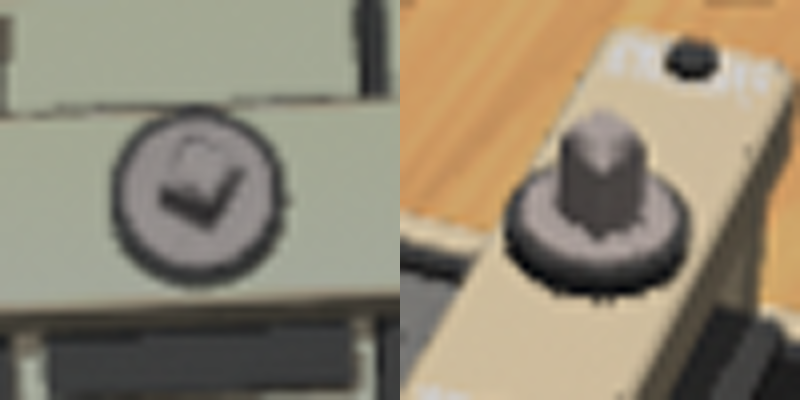

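The blank is held (39.6 mm opening). The spindle's foot edges run from (158,205) to (210,230) to (243,175) in the left half, which gives a shaft axis of about -28° in the world.

Emit:
drive_tool --pt "0.25 -0.84 0 0 0 0.335 0.2" --pt "0.25 -0.84 0 0 0 0.335 0.2" --pt "0.25 -0.84 0 0 0 0.335 0.2" --pt "0.25 -0.84 0 0 0 0.335 0.2" --pt "0.25 -0.84 0 0 0 0.335 0.2" --pt "0.25 -0.84 0 0 0 0.335 0.2" --pt "0.25 -0.84 0 0 0 0.335 0.2" --pt "0.25 -0.84 0 0 0 0.335 0.2"

```text
clock: 4.7
eef_pos: [0.4625, 0.1255, 0.144]
tool_rot: [[-0.947, -0.322, -0.001], [-0.322, 0.947, 0.0], [0.001, 0.0, -1.0]]
ft_force: [0.1, -0.0, 0.1]
grip_width: 0.0397
gripper_force: 15.0
```

Run:
```python
from h import *
goto(.515,-.0433,.12,93.6)
T=optics.capture('top')
# refine recess, press axis & yaw, crank pin
f=T['frame'];hv=cv2.cvtColor(f,cv2.COLOR_RGB2HSV);h,s,v=[hv[...,i].astype(int) for i in range(3)]
blob(T,(v<50),(310,205,345,258),.029,'recess')
print('column edges: ')
rc,k=blob(T,(s<70)&(v>120),(270,145,380,240),.105,'cream')
P=np.array([ray(T,q,.105)[:2] for q in [(285.5+0,182.5),(362,179)]]);print('bolts',P,np.degrees(np.arctan2(*(P[0]-P[1])[::-1])))
# collar ring (dark) ellipse
m=np.zeros(f.shape[:2],np.uint8);m[166:196,308:342]=((s<60)&(v<110)|((h>130)|(h<8)))[166:196,308:342]
cs,_=cv2.findContours(m,cv2.RETR_EXTERNAL,cv2.CHAIN_APPROX_NONE);k=max(cs,key=cv2.contourArea);e=cv2.fitEllipse(k);print('ring',e,ray(T,e[0],.110),ray(T,e[0],.115))
```

```text
row [0.024, -0.883, 0.119] [0.001, -0.001, 0.338] | t 4.7 p [0.4625 0.1255 0.144 ] yaw 108.8 F [ 0.1 -0.   0.1] M [ 0.08  0.02 -0.03] g 0.0397 15.0
recess c [514.7 -43.6] size [87.2 46.9] long-axis deg 3.5 px [325.6 233.5]
column edges: 
cream c [596.8 -37.7] size [162.6 187.2] long-axis deg -86.1 px [315.4 181.7]
bolts [[ 0.61315277  0.04673529]
 [ 0.62434074 -0.11850131]] 93.87351251309545
ring ((324.06982421875, 180.0791015625), (20.88532257080078, 22.731040954589844), 171.74693298339844) [ 0.61891937 -0.03637291  0.11      ] [ 0.61759703 -0.03627864  0.115     ]
```

Emit:
drive_tool --pt "0.024 -0.883 0 0 0 0.338 0.2" --pt "0.024 -0.883 0 0 0 0.338 0.2" --pt "0.024 -0.883 0 0 0 0.338 0.2" --pt "0.024 -0.883 0 0 0 0.338 0.2" --pt "0.024 -0.883 0.1 0 0 0.338 0.2" --pt "0.024 -0.883 0.25 0 0 0.338 0.2" --pt "0.024 -0.883 0.35 0 0 0.338 0.2" --pt "0.024 -0.883 0.35 0 0 0.338 0.2" --pt "0.024 -0.883 0.35 0 0 0.338 0.2" --pt "0.024 -0.883 0.35 0 0 0.338 0.2"

```text
clock: 5.75
eef_pos: [0.5159, -0.0445, 0.0753]
tool_rot: [[-0.998, -0.061, 0.002], [-0.061, 0.998, 0.0], [-0.002, 0.0, -1.0]]
ft_force: [0.1, -0.4, 0.6]
grip_width: 0.0399
gripper_force: 15.0
```

Run:
```python
from h import *
goto(.5148,-.0435,.054,93.7)
```

```text
row [0.005, 0.005, 0.107] [0.0, 0.002, -0.005] | t 5.75 p [ 0.5159 -0.0445  0.0753] yaw 93.5 F [ 0.1 -0.4  0.6] M [ 0.03 -0.03 -0.01] g 0.0399 15.0
```

Emit:
drive_tool --pt "0.005 0.005 0.05 0 0 0 0.2" --pt "0.005 0.005 0.08 0 0 0 0.2" --pt "0.005 0.005 0.1 0 0 0 0.2" --pt "0.005 0.005 0.107 0 0 0 0.2" --pt "0.005 0.005 0.107 0 0 0 0.2"

```text
clock: 6.25
eef_pos: [0.5147, -0.0438, 0.0532]
tool_rot: [[-0.998, -0.06, 0.001], [-0.06, 0.998, 0.0], [-0.001, 0.0, -1.0]]
ft_force: [-0.1, 0.7, 2.9]
grip_width: 0.0398
gripper_force: 15.0
```

Run:
```python
from h import *
goto(.5148,-.0435,.054,93.7)
```

```text
row [-0.001, 0.001, -0.004] [0.0, 0.002, -0.005] | t 6.25 p [ 0.5147 -0.0438  0.0532] yaw 93.5 F [-0.1  0.7  2.9] M [ 0.14 -0.   -0.03] g 0.0398 15.0
```

Emit:
drive_tool --pt "0 0 0 0 0 0 0.65" --pt "0 0 0 0 0 0 0.65" --pt "0 0 0 0 0 0 0.65" --pt "0 0 -0.1 0 0 0 0.65" --pt "0 0 -0.3 0 0 0 0.65" --pt "0 0 -0.5 0 0 0 0.65" --pt "0 0 -0.5 0 0 0 0" --pt "0 0 -0.5 0 0 0 0" --pt "0 0 -0.5 0 0 0 0"

```text
clock: 7.15
eef_pos: [0.513, -0.0439, 0.1518]
tool_rot: [[-0.998, -0.06, -0.002], [-0.06, 0.998, -0.0], [0.002, 0.0, -1.0]]
ft_force: [0.2, 0.2, -0.1]
grip_width: 0.0364
gripper_force: 0.0
```

Run:
```python
from h import *
goto(.405,-.051,.15,93.7)
S=optics.capture('scene')
cv2.imwrite('pics/d.png',cv2.resize(S['frame'][200:340,260:440,::-1],None,fx=4,fy=4,interpolation=cv2.INTER_CUBIC))
```

```text
row [0.541, -0.003, 0.01] [0.0, -0.002, -0.006] | t 7.15 p [ 0.513  -0.0439  0.1518] yaw 93.4 F [ 0.2  0.2 -0.1] M [0.12 0.02 0.01] g 0.0364 0.0
```

View pics/d.png

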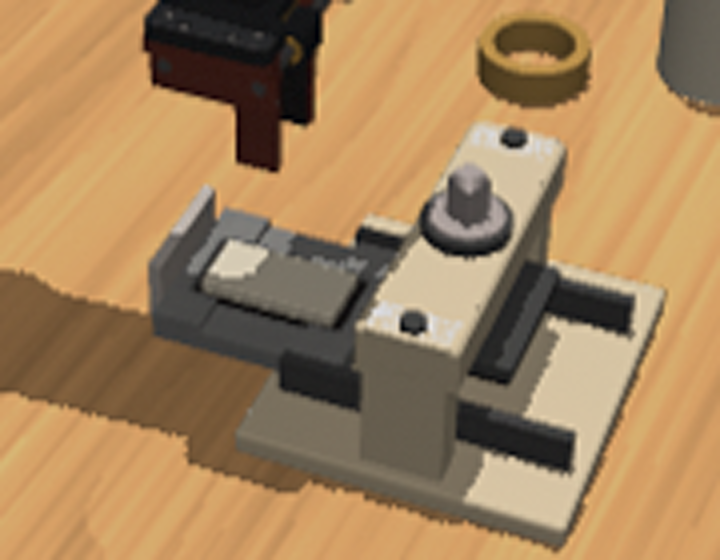

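The crop shows the blank lying flat inside the recess, at crop pixel (285,280). The tray is still out, so next I push it in.

Emit:
drive_tool --pt "0.424 0 0 0 0 -0.005 0" --pt "0.424 0 0 0 0 -0.005 0" --pt "0.424 0 0 0 0 -0.005 0" --pt "0.424 0 0.2 0 0 -0.005 0" --pt "0.424 0 0.35 0 0 -0.005 0" --pt "0.424 0 0.456 0 0 -0.005 0" --pt "0.424 0 0.456 0 0 -0.005 0" --pt "0.424 0 0.456 0 0 -0.005 0"

```text
clock: 8.0
eef_pos: [0.4292, -0.049, 0.0612]
tool_rot: [[-0.998, -0.064, -0.002], [-0.064, 0.998, -0.0], [0.002, 0.0, -1.0]]
ft_force: [-0.1, -0.9, 0.3]
grip_width: 0.0002
gripper_force: 0.0
```

Run:
```python
from h import *
goto(.54,-.0418,.062,93.75)
```

```text
row [-0.555, 0.001, -0.005] [0.0, -0.002, -0.002] | t 8.0 p [ 0.4292 -0.049   0.0612] yaw 93.7 F [-0.1 -0.9  0.3] M [ 0.03 -0.01 -0.01] g 0.0002 0.0
```

Push steadily; expected contact after ~12 mm and home at roughly x=0.546.

Emit:
drive_tool --pt "-0.06 0 0 0 0 0 0" --pt "-0.12 0 0 0 0 0 0" --pt "-0.18 0 0 0 0 0 0" --pt "-0.24 0 0 0 0 0 0" --pt "-0.3 0 0 0 0 0 0" --pt "-0.36 0 0 0 0 0 0" --pt "-0.42 0 0 0 0 0 0" --pt "-0.47 0 0 0 0 0 0" --pt "-0.5 0 0 0 0 0 0" --pt "-0.53 0 0 0 0 0 0"

```text
clock: 9.0
eef_pos: [0.5355, -0.0421, 0.0615]
tool_rot: [[-0.998, -0.064, -0.0], [-0.064, 0.998, 0.0], [0.0, 0.0, -1.0]]
ft_force: [-1.8, 0.1, 0.2]
grip_width: 0.0007
gripper_force: 0.9
```

Emit:
drive_tool --pt "-0.01 0 0 0 0 0 0" --pt "-0.02 0 0 0 0 0 0" --pt "-0.03 0 0 0 0 0 0" --pt "-0.03 0 0 0 0 0 0"

```text
clock: 9.4
eef_pos: [0.5411, -0.0418, 0.0616]
tool_rot: [[-0.998, -0.064, 0.0], [-0.064, 0.998, 0.0], [-0.0, 0.0, -1.0]]
ft_force: [-0.6, 1.0, -0.3]
grip_width: 0.0008
gripper_force: 0.3
```

Run:
```python
from h import *
goto(.546,-.0418,.062,93.75)
T=optics.capture('top');
f=T['frame'];hv=cv2.cvtColor(f,cv2.COLOR_RGB2HSV);h,s,v=[hv[...,i].astype(int) for i in range(3)]
```

```text
row [-0.024, -0.002, -0.002] [0.0, 0.0, -0.002] | t 9.4 p [ 0.5411 -0.0418  0.0616] yaw 93.7 F [-0.6  1.  -0.3] M [0.16 0.13 0.01] g 0.0008 0.3
```

Keep pushing in 1–2 mm steps until force rises.

Emit:
drive_tool --pt "-0.01 0 0 0 0 0 0" --pt "-0.02 0 0 0 0 0 0" --pt "-0.03 0 0 0 0 0 0" --pt "-0.03 0 0 0 0 0 0"

```text
clock: 9.85
eef_pos: [0.5457, -0.0417, 0.0614]
tool_rot: [[-0.998, -0.064, -0.003], [-0.064, 0.998, -0.0], [0.003, 0.0, -1.0]]
ft_force: [-4.9, -0.3, 4.2]
grip_width: 0.0005
gripper_force: 2.6
```

Emit:
drive_tool --pt "-0.01 0 0 0 0 0 0" --pt "-0.015 0 0 0 0 0 0" --pt "-0.015 0 0 0 0 0 0"

```text
clock: 10.15
eef_pos: [0.5459, -0.0417, 0.0609]
tool_rot: [[-0.998, -0.064, -0.009], [-0.064, 0.998, -0.0], [0.009, 0.0, -1.0]]
ft_force: [-11.9, -0.4, 8.9]
grip_width: 0.0005
gripper_force: 5.9
```

Emit:
drive_tool --pt "0.1 0 0 0 0 0 0" --pt "0.25 0 0 0 0 0 0" --pt "0.25 0 -0.25 0 0 0 1" --pt "0.25 0 -0.5 0 0 0 1" --pt "0.25 0 -0.6 0 0 0 1" --pt "0.25 0 -0.6 0 0 0 1" --pt "0.25 0 -0.6 0 0 0 1" --pt "0.25 0 -0.6 0 0 0 1"

```text
clock: 10.95
eef_pos: [0.4994, -0.0445, 0.1804]
tool_rot: [[-0.998, -0.064, -0.002], [-0.064, 0.998, -0.0], [0.002, -0.0, -1.0]]
ft_force: [-0.4, -0.3, 0.4]
grip_width: 0.0447
gripper_force: 0.0
```

Run:
```python
from h import *
T=optics.capture('top');S=optics.capture('scene')
f=T['frame'];hv=cv2.cvtColor(f,cv2.COLOR_RGB2HSV);h,s,v=[hv[...,i].astype(int) for i in range(3)]
m=np.zeros(v.shape,np.uint8);m[255:325,405:460]=((v<100)&(s<110))[255:325,405:460]
# bore: bright hole inside dark contour
cs,hi=cv2.findContours(m,cv2.RETR_CCOMP,cv2.CHAIN_APPROX_NONE)
for c,q in zip(cs,hi[0]):
    if cv2.contourArea(c)>4: print('area',cv2.contourArea(c),'hole',q[3]>=0,c[:,0].mean(0),np.round(ray(T,c[:,0].mean(0),.022),4),np.round(ray(T,c[:,0].mean(0),.011),4))
pm=np.zeros_like(m);pm[255:325,405:460]=(v<30)[255:325,405:460]
k,_=cv2.findContours(pm,cv2.RETR_EXTERNAL,cv2.CHAIN_APPROX_NONE);k=max(k,key=cv2.contourArea);(u,w),rad=cv2.minEnclosingCircle(k);print('pin',u,w,rad,cv2.boundingRect(k),ray(T,(u,w),.058),ray(T,(u,w),.033))
# counterweight/hub sides: lines
def crop(c,x,y,w,h,k): return cv2.resize(c['frame'][y:y+h,x:x+w,::-1],None,fx=k,fy=k,interpolation=cv2.INTER_CUBIC)
a=np.hstack([crop(T,405,255,50,75,8),crop(T,300,156,50,75,8)]);cv2.imwrite('pics/e.png',a)
goto(.40,-.2836,.16,-69)
```

```text
area 690.0 hole False [430.19565217 289.36231884] [ 0.3911 -0.2852  0.022 ] [ 0.3913 -0.2881  0.011 ]
area 46.5 hole True [427.13043478 281.65217391] [ 0.4085 -0.2784  0.022 ] [ 0.4089 -0.2812  0.011 ]
pin 441.0 312.0 6.000100135803223 (435, 308, 13, 8) [ 0.34160041 -0.29881877  0.058     ] [ 0.34075659 -0.30598732  0.033     ]
row [0.572, -1.161, 0.103] [-0.005, -0.001, 3.615] | t 11.05 p [ 0.4993 -0.0445  0.1802] yaw 93.7 F [ 0.1  0.7 -0.6] M [ 0.08 -0.06  0.01] g 0.0528 0.0
```

View pics/e.png

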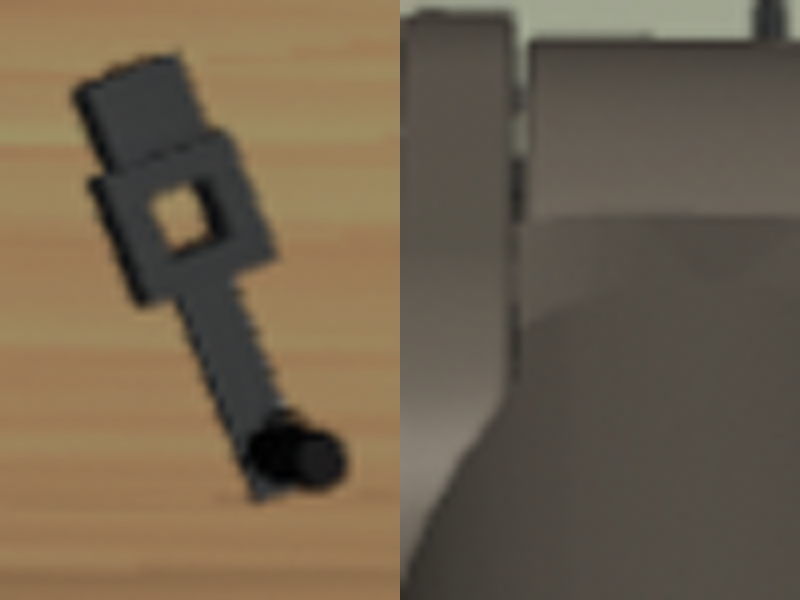

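Left half: hub top corners at about (98,180), (228,130), (278,258) and (148,302), pin top at (320,460). The arm hides the press in the right half.

Run:
```python
from h import *
T=optics.capture('top')
w=lambda q,z: ray(T,(q[0]/8-.5+405,q[1]/8-.5+255),z)
C=[w(q,.022) for q in[(98,180),(228,130),(278,258),(148,302)]]
H=np.mean(C,0);P=w((320,460),.058);A=(w((178,300),.008)+w((240,275),.008))/2
print(H,P,np.linalg.norm((P-H)[:2]),'yaw x',np.degrees(np.arctan2(*(H-P)[:2][::-1])))
for i in range(4):
    e=C[(i+1)%4]-C[i];print(np.linalg.norm(e),np.degrees(np.arctan2(e[1],e[0]))%90)
```

```text
[ 0.40852882 -0.28035285  0.022     ] [ 0.3417473  -0.30650475  0.058     ] 0.07171954298253541 yaw x 21.385497881859514
0.040443279000368856 21.876473217239763
0.0388819993584168 20.865286949135594
0.03965034233911067 19.493828972582293
0.03722782761136775 22.093544161766097
```

Emit:
drive_tool --pt "0.28 -0.6 0 0 0 -0.39 1" --pt "0.28 -0.6 0 0 0 -0.39 1" --pt "0.28 -0.6 0 0 0 -0.39 1" --pt "0.28 -0.6 0 0 0 -0.39 1" --pt "0.28 -0.6 0 0 0 -0.39 1" --pt "0.28 -0.6 0 0 0 -0.39 1"

```text
clock: 11.7
eef_pos: [0.4523, -0.1667, 0.1812]
tool_rot: [[-0.932, -0.363, -0.001], [-0.363, 0.932, 0.001], [0.0, 0.001, -1.0]]
ft_force: [-0.1, 0.3, -0.4]
grip_width: 0.088
gripper_force: 0.0
```

Run:
```python
from h import *
goto(.4085,-.2803,.10,111.4);print(monitor.read_state()['joint_pos'])
T=optics.capture('top');cv2.imwrite('pics/top_sp.png',T['frame'][:,:,::-1])
```

```text
row [0.41, -0.45, 0.406] [0.001, -0.0, -0.002] | t 11.7 p [ 0.4523 -0.1667  0.1812] yaw 111.3 F [-0.1  0.3 -0.4] M [ 0.11  0.02 -0.02] g 0.088 0.0
[ 0.13794716  0.23903576  0.09932059  2.07515001 -0.03245768  0.82947736
  2.19874934]
```

Emit:
drive_tool --pt "0.41 -0.45 0.2 0 0 0 1" --pt "0.41 -0.45 0.4 0 0 0 1" --pt "0.41 -0.45 0.4 0 0 0 1" --pt "0.41 -0.45 0.4 0 0 0 1" --pt "0.41 -0.45 0.4 0 0 0 1" --pt "0.41 -0.45 0.4 0 0 0 1" --pt "0.41 -0.45 0.4 0 0 0 1"

```text
clock: 12.45
eef_pos: [0.4097, -0.2801, 0.1025]
tool_rot: [[-0.931, -0.365, 0.002], [-0.365, 0.931, -0.0], [-0.002, -0.001, -1.0]]
ft_force: [-0.1, 0.3, 0.3]
grip_width: 0.0879
gripper_force: 0.0
```

Run:
```python
from h import *
goto(.4085,-.2803,.028,111.4);print(monitor.read_state()['joint_pos'][6])
T=optics.capture('top')
def crop(c,x,y,w,h,k): return cv2.resize(c['frame'][y:y+h,x:x+w,::-1],None,fx=k,fy=k,interpolation=cv2.INTER_CUBIC)
cv2.imwrite('pics/f.png',np.hstack([crop(T,270,145,110,130,4),cv2.resize(crop(T,310,166,30,30,12),None,fx=360/360,fy=520/360)]))
```

```text
row [0.007, 0.002, 0.373] [-0.001, 0.002, -0.0] | t 12.45 p [ 0.4097 -0.2801  0.1025] yaw 111.4 F [-0.1  0.3  0.3] M [ 0.06  0.01 -0.01] g 0.0879 0.0
2.5026689480830533
```

View pics/f.png

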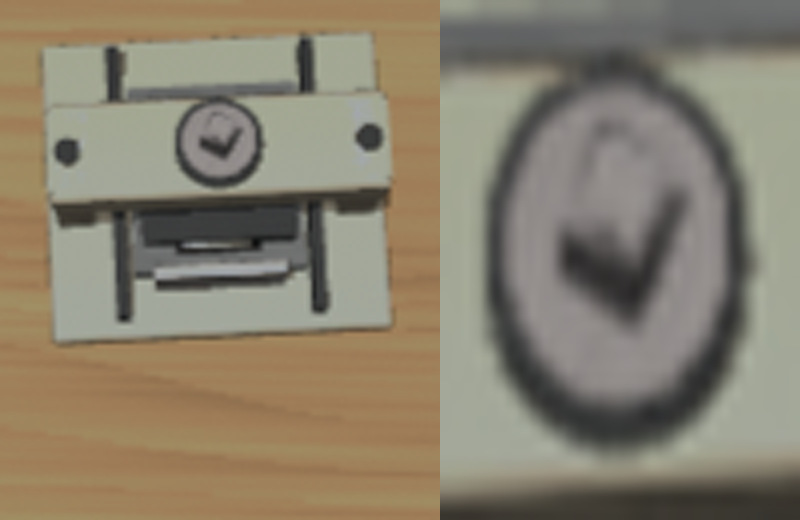

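The tray is home under the crosshead, with the blank's edge just visible at (218,245). Next I descend on the crank hub.

Emit:
drive_tool --pt "0.003 0.002 0.15 0 0 0 1" --pt "0.003 0.002 0.27 0 0 0 1" --pt "0.003 0.002 0.363 0 0 0 1" --pt "0.003 0.002 0.363 0 0 0 1" --pt "0.003 0.002 0.363 0 0 0 0.2" --pt "0.003 0.002 0.363 0 0 0 0.2" --pt "0.003 0.002 0.363 0 0 0 0.2" --pt "0.003 0.002 0.363 0 0 0 0.2" --pt "0.003 0.002 0.363 0 0 0 0.2" --pt "0.003 0.002 0.363 0 0 0 0.2" --force 40

```text
clock: 13.5
eef_pos: [0.4075, -0.2814, 0.0293]
tool_rot: [[-0.932, -0.362, 0.0], [-0.362, 0.932, -0.0], [-0.0, -0.0, -1.0]]
ft_force: [0.5, -3.1, 1.1]
grip_width: 0.0434
gripper_force: 1.9
```

Emit:
drive_tool --pt "0 0 0 0 0 0 0.2" --pt "0 0 0 0 0 0 0.2" --pt "0 0 0 0 0 0 0.2" --pt "0 0 0 0 0 0 0.2"

```text
clock: 13.9
eef_pos: [0.4076, -0.2815, 0.0293]
tool_rot: [[-0.932, -0.362, 0.001], [-0.362, 0.932, -0.0], [-0.0, -0.001, -1.0]]
ft_force: [-0.1, 0.3, 4.2]
grip_width: 0.0399
gripper_force: 40.0
```

Run:
```python
from h import *
goto(.45,-.20,.2,90)
T=optics.capture('top')
f=T['frame'][166:196,310:340];print(np.round(f.mean(2)).astype(int)[4:26,6:24])
```

```text
row [-0.346, 0.303, -0.854] [-0.001, 0.001, 0.472] | t 13.9 p [ 0.4076 -0.2815  0.0293] yaw 111.2 F [-0.1  0.3  4.2] M [-0.13  0.01 -0.01] g 0.0399 40.0
[[146 143 135 121  94  87  73  76  79  79  76  70  96 130 149 156 161 161]
 [157 135  93  77  78  97 114 118 125 125 119  98  87  79  96 132 154 160]
 [135  89  74  97 122 140 139 134 135 137 143 143 137 113  81  78 120 154]
 [ 89  79 115 139 139 141 128 107 116 122 137 139 140 139 128  90  79 120]
 [ 71 109 139 139 141 136 123 134 144 139 126 132 137 140 142 130  89  77]
 [ 89 127 139 140 142 131 123 147 143 142 144 143 135 139 143 143 123  70]
 [111 140 140 142 140 130 135 145 146 145 145 141 129 127 134 142 132  98]
 [130 141 141 143 139 134 139 143 144 146 147 137 106  89 106 141 142 121]
 [140 140 142 140 132 132 131 132 134 144 140 120  86  78 118 141 142 122]
 [141 141 144 129  93 101 106  98 108 135 127  86  67  99 142 142 143 123]
 [141 142 144 125  62  51  69  79  85 103 104  63  72 115 141 142 145 124]
 [141 144 145 125  71  56  51  52  56  65  69  52 100 142 142 144 146 126]
 [135 144 145 138 118  92  71  55  50  47  45  70 116 142 143 146 144 122]
 [111 145 145 145 144 139 117  89  69  54  61 107 143 142 144 147 134  94]
 [ 99 137 145 145 144 145 143 133 115  91  97 132 142 143 146 144 120  61]
 [ 69 107 141 144 145 144 141 141 142 139 133 143 143 145 144 130  92  58]
 [ 58  80 117 137 146 144 140 142 144 146 144 143 144 142 127  94  56  59]
 [ 57  58  72 106 134 139 141 143 145 146 144 141 138 122  79  56  54  79]
 [100  58  59  67  88 115 129 131 134 133 130 121 104  84  58  52  70 126]
 [148 103  68  55  57  65  75  78  85  84  74  56  59  54  54  75 126 163]
 [163 155 123  85  70  58  53  54  57  57  55  55  58  70  99 134 163 163]
 [164 164 163 156 126  96  85  72  74  74  80  92 104 134 162 162 162 161]]
```

Emit:
drive_tool --pt "0 0 -0.2 0 0 0 0.2" --pt "0 0 -0.4 0 0 0 0.2" --pt "0 0 -0.6 0 0 0 0.2" --pt "-0.3 0.3 -0.8 0 0 0.3 0.2" --pt "-0.35 0.3 -0.85 0 0 0.6 0.2" --pt "-0.35 0.3 -0.85 0 0 0.6 0.2" --pt "-0.35 0.3 -0.85 0 0 0.6 0.2" --pt "-0.35 0.3 -0.85 0 0 0.6 0.2" --pt "-0.35 0.3 -0.85 0 0 0.6 0.2"

```text
clock: 14.85
eef_pos: [0.45, -0.1999, 0.1983]
tool_rot: [[-0.995, 0.099, -0.002], [0.099, 0.995, 0.0], [0.002, 0.0, -1.0]]
ft_force: [-0.1, -1.3, -2.5]
grip_width: 0.0393
gripper_force: 40.0
```

Run:
```python
from h import *
T=optics.capture('top')
p=lambda i,j:ray(T,(316+i,170+j),.115)[:2]
A=np.polyfit([4,5,6,7,8,9],[11.6,12.2,12.65,13.25,13.7,14.2],1);B=np.polyfit([8,9,10,11,12,13],[13.55,13,12.65,12,11.65,10.85],1)
a0,a1=p(4,np.polyval(A,4)),p(9,np.polyval(A,9));b0,b1=p(np.polyval(B,8),8),p(np.polyval(B,13),13)
ua=(a0-a1)/np.linalg.norm(a1-a0);ub=(b0-b1)/np.linalg.norm(b0-b1)
V=a1+ua*np.linalg.solve(np.c_[ua,-ub],b1-a1)[0]
an=[np.degrees(np.arctan2(u[1],u[0])) for u in(ua,ub)];print(an,'vertex',V,'centre',V+.008*(ua+ub))
goto(.618,-.0365,.2,61.5)
```

```text
[np.float64(63.24951372961702), np.float64(-25.94033235612668)] vertex [ 0.60740774 -0.04070699] centre [ 0.61820259 -0.03706267]
row [-0.754, 0.898, -0.01] [-0.0, -0.002, 0.506] | t 14.9 p [ 0.45   -0.2001  0.1983] yaw 84.3 F [ 0.3  0.2 -2.5] M [0.08 0.04 0.01] g 0.0395 40.0
```

Emit:
drive_tool --pt "-0.4 0.5 -0.01 0 0 0.23 0.2" --pt "-0.755 0.895 -0.01 0 0 0.458 0.2" --pt "-0.755 0.895 -0.01 0 0 0.458 0.2" --pt "-0.755 0.895 -0.01 0 0 0.458 0.2" --pt "-0.755 0.895 -0.01 0 0 0.458 0.2" --pt "-0.755 0.895 -0.01 0 0 0.458 0.2" --pt "-0.755 0.895 -0.01 0 0 0.458 0.2" --pt "-0.755 0.895 -0.01 0 0 0.458 0.2" --pt "-0.755 0.895 -0.01 0 0 0.458 0.2" --pt "-0.755 0.895 -0.01 0 0 0.458 0.2"

```text
clock: 15.9
eef_pos: [0.6185, -0.0384, 0.2012]
tool_rot: [[-0.895, 0.446, -0.0], [0.446, 0.895, -0.0], [0.0, -0.0, -1.0]]
ft_force: [-0.8, 0.1, -3.7]
grip_width: 0.0395
gripper_force: 40.0
```

Run:
```python
from h import *
goto(.6182,-.0369,.2,63.7)
s=monitor.read_state();R=np.array(s['tool_rot']);p=np.array(s['eef_pos'])
T=optics.capture('top');S=optics.capture('scene')
pred=p+R[:,0]*.072+np.array([0,0,-.0293+.058]);pred2=p-R[:,0]*.072+np.array([0,0,.0287])
print('tool x',R[:,0],'pin pred T',proj(T,pred),proj(T,pred2),'S',proj(S,pred),proj(S,pred2))
def crop(c,q,w,h,k):
    x,y=int(q[0]-w/2),int(q[1]-h/2);print(x,y);return cv2.resize(c['frame'][y:y+h,x:x+w,::-1],None,fx=k,fy=k,interpolation=cv2.INTER_CUBIC)
sh=proj(T,[.6182,-.0369,.14]);ss=proj(S,[.6182,-.0369,.14])
cv2.imwrite('pics/g.png',np.hstack([crop(T,sh,100,120,4),crop(S,ss,100,120,4)]))
```

```text
row [0.005, 0.006, 0.006] [-0.0, -0.0, -0.004] | t 15.9 p [ 0.6185 -0.0384  0.2012] yaw 63.5 F [-0.8  0.1 -3.7] M [-0.01 -0.01 -0.05] g 0.0395 40.0
tool x [-8.95005009e-01  4.46056078e-01  1.01288719e-04] pin pred T [308.84811631 197.14853026] [344.12464634 131.28077913] S [355.17868001 190.953932  ] [404.62846165 224.11673882]
274 116
326 183
```

View pics/g.png

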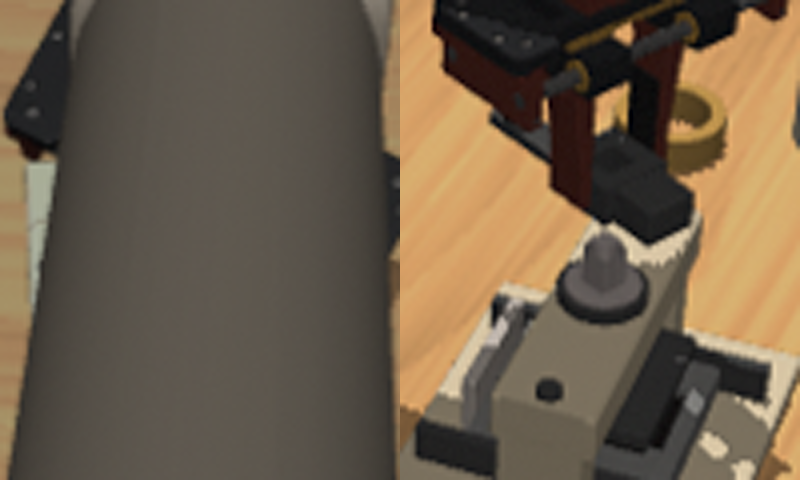

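The crank is gripped above the spindle. In the scene half the counterweight's lower near corner is at crop (650,243) and its right lower corner at about (692,207). I'll compare them with the prediction.

Run:
```python
from h import *
s=monitor.read_state();R=np.array(s['tool_rot']);p=np.array(s['eef_pos'])
S=optics.capture('scene')
V=S['view'];print('cam',-np.array(V)[:3,:3].T@np.array(V)[:3,3])
x=-R[:,0];y=R[:,1]
base=p-[0,0,.0293]
for sy in(-.015,.015): print(sy,(proj(S,base+.046*x+sy*y)-[326,183])*4+[400,0])
print('5mm in x =',(proj(S,base+.051*x)-proj(S,base+.046*x))*4)
print('shaft top pred',(proj(S,[.6182,-.0369,.143])-[326,183])*4+[400,0],'foot',(proj(S,[.6182,-.0369,.115])-[326,183])*4+[400,0])
```

```text
cam [ 0.93065592 -0.89431987  0.84137067]
-0.015 [645.65046939 247.01622571]
0.015 [691.4020397  224.29348779]
5mm in x = [7.0227368  5.00673935]
shaft top pred [602.5079756  235.35679931] foot [599.64120897 278.35926653]
```

Emit:
drive_tool --pt "0.005 0.006 0 0 0 -0.004 0.2" --pt "0.005 0.006 0.06 0 0 -0.004 0.2" --pt "0.005 0.006 0.12 0 0 -0.004 0.2" --pt "0.005 0.006 0.14 0 0 -0.004 0.2" --pt "0.005 0.006 0.16 0 0 -0.004 0.2" --pt "0.005 0.006 0.17 0 0 -0.004 0.2" --pt "0.005 0.006 0.18 0 0 -0.004 0.2"

```text
clock: 16.75
eef_pos: [0.6188, -0.0361, 0.165]
tool_rot: [[-0.897, 0.442, -0.0], [0.442, 0.897, -0.001], [-0.0, -0.001, -1.0]]
ft_force: [-0.8, -2.0, -1.8]
grip_width: 0.0393
gripper_force: 40.0
```

Emit:
drive_tool --pt "0 0 0.01 0 0 0 0.2" --pt "0 0 0.02 0 0 0 0.2" --pt "0 0 0.03 0 0 0 0.2"

```text
clock: 17.05
eef_pos: [0.6187, -0.0361, 0.1591]
tool_rot: [[-0.897, 0.442, 0.0], [0.442, 0.897, -0.0], [-0.0, -0.0, -1.0]]
ft_force: [-1.3, -2.0, -0.7]
grip_width: 0.0396
gripper_force: 40.0
```

Run:
```python
from h import *
goto(.6182,-.0369,.1443,63.7)
```

```text
row [0.001, -0.005, 0.074] [-0.0, 0.0, 0.002] | t 17.05 p [ 0.6187 -0.0361  0.1591] yaw 63.8 F [-1.3 -2.  -0.7] M [-0.54  0.29  0.04] g 0.0396 40.0
```

Emit:
drive_tool --pt "0 -0.002 0.02 0 0 0 0.2" --pt "0 -0.004 0.04 0 0 0 0.2" --pt "0 -0.005 0.055 0 0 0 0.2" --pt "0 -0.005 0.065 0 0 0 0.2" --pt "0 -0.005 0.072 0 0 0 0.2" --pt "0 -0.005 0.072 0 0 0 0.2"

```text
clock: 17.65
eef_pos: [0.6185, -0.0361, 0.1445]
tool_rot: [[-0.897, 0.441, 0.0], [0.441, 0.897, 0.0], [-0.0, 0.0, -1.0]]
ft_force: [-0.4, -0.5, -2.3]
grip_width: 0.0397
gripper_force: 40.0
```

Emit:
drive_tool --pt "0 0 0.005 0 0 0 0.2" --pt "0 0 0.01 0 0 0 0.2" --pt "0 0 0.01 0 0 0 0.2"

```text
clock: 17.95
eef_pos: [0.6185, -0.0362, 0.1443]
tool_rot: [[-0.897, 0.442, 0.001], [0.442, 0.897, 0.001], [-0.0, 0.001, -1.0]]
ft_force: [-4.7, 0.2, 8.8]
grip_width: 0.0397
gripper_force: 40.0
```

Seated: the height is 0.1443 as predicted, and the collar is carrying load. Now I turn it clockwise.

Emit:
drive_tool --pt "0 0 -0.005 0 0 0.1 0.2" --pt "0 0 -0.005 0 0 0.2 0.2" --pt "0 0 -0.005 0 0 0.3 0.2" --pt "0 0 -0.005 0 0 0.4 0.2" --pt "0 0 -0.005 0 0 0.5 0.2" --pt "0 0 -0.005 0 0 0.6 0.2" --pt "0 0 -0.005 0 0 0.7 0.2" --pt "0 0 -0.005 0 0 0.8 0.2" --pt "0 0 -0.005 0 0 0.9 0.2" --pt "0 0 -0.005 0 0 0.99 0.2"

```text
clock: 18.95
eef_pos: [0.6194, -0.0364, 0.1444]
tool_rot: [[-0.327, 0.945, 0.003], [0.945, 0.327, -0.0], [-0.001, 0.002, -1.0]]
ft_force: [1.4, 0.6, -1.2]
grip_width: 0.0395
gripper_force: 40.0
```

Run:
```python
from h import *
goto(.6185,-.0362,.1443,-15)
```

```text
row [0.003, -0.004, 0.0] [0.003, 0.0, 0.758] | t 18.95 p [ 0.6194 -0.0364  0.1444] yaw 19.1 F [ 1.4  0.6 -1.2] M [-0.23 -0.31  0.12] g 0.0395 40.0
```

Emit:
drive_tool --pt "0 0 0 0 0 0.1 0.2" --pt "0 0 0 0 0 0.2 0.2" --pt "0 0 0 0 0 0.3 0.2" --pt "0 0 0 0 0 0.4 0.2" --pt "0 0 0 0 0 0.5 0.2" --pt "0 0 0 0 0 0.6 0.2" --pt "0 0 0 0 0 0.68 0.2" --pt "0 0 0 0 0 0.72 0.2" --pt "0 0 0 0 0 0.76 0.2"

```text
clock: 19.85
eef_pos: [0.6201, -0.0364, 0.1444]
tool_rot: [[0.259, 0.966, 0.004], [0.966, -0.259, -0.0], [0.001, 0.004, -1.0]]
ft_force: [6.2, -0.9, -1.1]
grip_width: 0.0397
gripper_force: 40.0
```

Run:
```python
from h import *
goto(.6185,-.0362,.1443,-20)
```

```text
row [-0.001, -0.008, 0.001] [0.005, -0.001, 0.112] | t 19.85 p [ 0.6201 -0.0364  0.1444] yaw -15.0 F [ 6.2 -0.9 -1.1] M [-0.22 -1.17  0.11] g 0.0397 40.0
```

Emit:
drive_tool --pt "0 -0.006 0 0 0 0.04 0.2" --pt "0 -0.006 0 0 0 0.08 0.2" --pt "0 -0.006 0 0 0 0.12 0.2" --pt "0 -0.006 0 0 0 0.12 0.2"

```text
clock: 20.25
eef_pos: [0.62, -0.0364, 0.1445]
tool_rot: [[0.348, 0.937, 0.006], [0.937, -0.348, -0.001], [0.001, 0.006, -1.0]]
ft_force: [8.6, -2.0, -5.7]
grip_width: 0.0395
gripper_force: 40.0
```

Run:
```python
from h import *
goto(.6185,-.0362,.1443,-20)
```

```text
row [-0.002, -0.008, 0.001] [0.008, -0.001, -0.008] | t 20.25 p [ 0.62   -0.0364  0.1445] yaw -20.4 F [ 8.6 -2.  -5.7] M [-0.49 -1.97  0.13] g 0.0395 40.0
```

Emit:
drive_tool --pt "0 0.008 0.002 0 0 0.03 0.2" --pt "0 0.015 0.005 0 0 0.06 0.2" --pt "0 0.015 0.005 0 0 0.09 0.2" --pt "0 0.015 0.005 0 0 0.12 0.2" --pt "0 0.015 0.005 0 0 0.12 0.2"

```text
clock: 20.75
eef_pos: [0.6205, -0.0366, 0.1442]
tool_rot: [[0.433, 0.901, 0.001], [0.901, -0.433, 0.001], [0.001, 0.0, -1.0]]
ft_force: [-1.5, 1.6, 10.2]
grip_width: 0.0397
gripper_force: 40.1
```

Run:
```python
from h import *
goto(.62,-.0364,.1443,-30)
```

```text
row [-0.0, -0.002, -0.0] [0.0, -0.002, 0.096] | t 20.75 p [ 0.6205 -0.0366  0.1442] yaw -25.7 F [-1.5  1.6 10.2] M [0.13 0.54 0.64] g 0.0397 40.1
```

Emit:
drive_tool --pt "0 0 -0.003 0 0 0.03 0.2" --pt "0 0 -0.003 0 0 0.04 0.2" --pt "0 0 -0.003 0 0 0.04 0.2"

```text
clock: 21.05
eef_pos: [0.6205, -0.0366, 0.1443]
tool_rot: [[0.46, 0.888, 0.001], [0.888, -0.46, 0.001], [0.001, 0.0, -1.0]]
ft_force: [0.3, 0.5, 7.7]
grip_width: 0.0398
gripper_force: 40.2
```

Run:
```python
from h import *
goto(.62,-.0364,.1443,-30)
```

```text
row [-0.0, -0.003, -0.0] [0.001, -0.001, 0.058] | t 21.05 p [ 0.6205 -0.0366  0.1443] yaw -27.4 F [0.3 0.5 7.7] M [0.06 0.19 1.07] g 0.0398 40.2
```

The moment climbs to 1.07 N m, so the stop is reached. I unload, open and lift straight up.

Emit:
drive_tool --pt "0 0 -0.005 0 0 -0.03 0.2" --pt "0 0 -0.005 0 0 -0.03 0.2" --pt "0 0 -0.005 0 0 -0.03 0.8" --pt "0 0 -0.005 0 0 -0.03 0.8" --pt "0 0 -0.005 0 0 -0.03 0.8" --pt "0 0 -0.005 0 0 -0.03 0.8" --pt "0 0 -0.2 0 0 -0.03 0.8" --pt "0 0 -0.4 0 0 -0.03 0.8" --pt "0 0 -0.6 0 0 -0.03 0.8" --pt "0 0 -0.6 0 0 -0.03 0.8"

```text
clock: 22.05
eef_pos: [0.6227, -0.0383, 0.2689]
tool_rot: [[0.443, 0.897, 0.009], [0.897, -0.443, 0.001], [0.005, 0.008, -1.0]]
ft_force: [-0.1, 0.0, -0.0]
grip_width: 0.0703
gripper_force: 0.0
```

Run:
```python
from h import *
goto(.45,-.15,.27,-27)
S=optics.capture('scene')
cv2.imwrite('pics/i.png',cv2.resize(S['frame'][200:340,260:440,::-1],None,fx=4,fy=4,interpolation=cv2.INTER_CUBIC))
```

```text
row [-0.883, -0.527, -0.014] [0.01, -0.006, 0.016] | t 22.05 p [ 0.6227 -0.0383  0.2689] yaw -26.3 F [-0.1  0.  -0. ] M [-0.05  0.05  0.  ] g 0.0703 0.0
```

View pics/i.png

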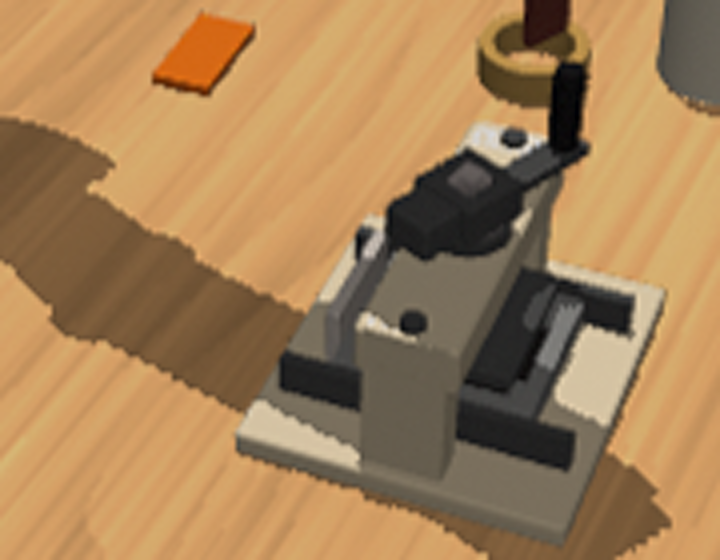

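The crop shows the crank seated with the shaft end in the bore at (470,178), the pin standing at (570,68) and the platen down. I check the pin's angle.

Run:
```python
from h import *
S=optics.capture('scene');A=np.array([.6195,-.0367])
for q,z in[((570,68),.173),((470,178),.143)]:
    P=ray(S,(260+q[0]/4-.4,200+q[1]/4-.4),z);d=P[:2]-A;print(P,np.linalg.norm(d),np.degrees(np.arctan2(d[1],d[0])))
```

```text
[0.64608438 0.02879842 0.173     ] 0.07068785261309184 67.90884389271619
[ 0.62190988 -0.04342793  0.143     ] 0.00714650996778603 -70.29297173795092
```

The pin is 71 mm from the axis at 68°, which puts the spindle at about 1.9 rad, its stop. The arm is clear, so I hand in.

```bash
python3 -c "
from bench import workorder
print(workorder.finish_job())"
```

```text
the job is handed in; nothing more can be done
None
```

I handed the job in at about 22 s: blank in the recess, tray home, crank seated and wound clockwise to its stop by my measurements; the hand-in returned no verdict.

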